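# Hold the filter cassette up to the fume extractor

### The arm

A 6-joint arm with a two-finger parallel gripper is mounted at the origin on the work surface. World frame = base frame: x ahead of the robot, y to its left, z up, the work surface at z = 0. Lengths are in mm, angles in rad, forces in N, time in s.
With the tool pointing down it reaches from about 275 to 1000 mm from the base axis. Payload 8.4 kg.
Tool frame: the origin (TCP) lies at the very end of the fingers, on their centre line; the grasp point (between the pads) lies 19 mm behind it; z points along the fingers, y is the line along which they close (so a half turn about z gives the same grasp; the last joint's range is limited). The gripper opens to 85 mm and grips with 20 to 120 N. Pads are 22 mm wide; open, the fingers measure 114 mm over their backs; the gripper's body (76 mm by 85 mm) begins 54 mm behind the grasp point. The pads swing forward as they close: fully open they stand 13 mm farther back than shut.
Start: joints at [1.27, 0.353, 1.633, -0, 1.155, -0.002], TCP at [183.982, 597.309, 231.281] pointing down, gripper open.
Joint ranges: [-2.63, 2.63], [-0.92, 2.1], [0.06, 2.66], [-1.3, 4.44], [0, 2.69], [-3.02, 3.02]. Speed limits (rad/s): [2.22, 2.22, 2.79, 3.14, 3.14, 3.14].

### API

Orientations are given as [roll, pitch, yaw] about the fixed x, y, z axes, in that order (R = Rz(yaw) Ry(pitch) Rx(roll)).
In Python, from rig import sensors, grab_frame, camera_params, order gives the robot as it stands. The module is installed in compiled form; this text tells all that it offers.
- The arm moves only by the tool move_arm, never from a script. Its argument "motion" is a list of rows, each a list of 7 numbers: the turn, a rotation vector about the tool's x, y, z in shares of 2 rad (1.0 is 2 rad), then the shift along the tool's x, y, z in a scale on which 1.0 is 0.8 m, then the finger opening in m, from 0 to 0.0854. A call has 1 to 8 rows; each row is the pose to reach, as a shift and turn from the pose commanded when the call began, along the tool's axes at that moment; what a row does not reach only later rows make up. A row lasts 1/8 s, in which the tool goes at most 62.5 mm and 10.7 degrees, less where a joint would pass 70% of its speed; a pose out of reach is approached as far as the arm can. Shift and turn numbers lie between -1 and 1, and a call with a number outside is refused. A call with a gripper value outside its range is refused whole. The fingers move at their own pace and stop on an object; "grip_force" is the grip in N (left out, the last holds). Time passes only in rows, so rows that repeat a pose let the fingers close. It gives the time, the measured TCP pose, the force, the opening and the grip force at its end, in the units of the state.
- sensors.sense(): the state, without advancing time (a new reading comes with each control period).
- grab_frame(name): name is "scene" or "top"; returns (picture, depth): 400x640x3 uint8, red, green, blue; 400x640 float32, mm along the optical axis (not along the pixel's ray), 0 where there is no reading.
- camera_params(name): a dict with "camera_matrix" (3x3 intrinsics, pixels), "k1" (the pictures are not rectified: a ray, as slopes to the right and down, at radius r is drawn at 1 + k1 r^2 times it, then the intrinsics apply), "world_from_camera" (4x4, takes a point from camera to world coordinates). Camera axes: x right, y down, z forward; pixel columns grow to the right and rows downward; lengths in mm; the calibration is good to about 2 mm. A picture is of the moment at which its call begins. camera_params takes no time and is no camera call.
- order.sign_off(): hands the job in; it is judged then, once.
The state is a dict: "clock": time; "qpos": joint angles; "qvel": joint speeds; "joint_efforts": joint torques, N m; "eef_pos": TCP position; "tcp_rot": TCP orientation; "contact_force": force on the tool from outside, world axes, zero at the start; "wrist_torque": the same for the moment, N m; "opening": opening from 0.0 (shut) to 1.0 (fully open); "grasp_force": force on a finger pad.
Only numpy, scipy, OpenCV 4.12 (cv2) and the standard library are available. Lean on these libraries where they do the work, as an engineer would, in place of code of your own. Each camera call takes 0.05 s, during which the arm holds its last target. There are 200 camera calls.

### The job

The filter cassette of the bench fume extractor lies on its back on the bench, its wire handle raised. Tip it up until it stands upright on its lower edge on the bench, then lift it and hold it upright and level squarely in front of the extractor's open filter bay, at the height of the opening and centred on it, rear side towards the bay and about 5 cm off it, so that a colleague can look over the seal behind it. Finish while holding it there, still and clear of the bench and the extractor, and do not disturb the other things on the bench.

Things in the scene. Friction and masses are not known exactly. Their poses are not given: they have to be found in the camera images.
- bench: the green bench top; its surface is at height 0
- extractor: bench fume extractor, a white steel case 125 deep x 214 wide x 214 mm high that stands fast on the bench (it does not move), with a carry handle on top that reaches 237 mm, 93 mm behind the front. Its front has one big rectangular opening, the filter bay. Origin: centre of the underside; its x axis points from the front to the back of the case (so the front faces along -x), y along its width, z up
- bay (a point): centre of the opening of the filter bay, in the plane of the extractor's front face, 114 mm above the bench; the opening is 178 mm wide, 158 mm high and 26 mm deep. Same axes as the extractor: x into the bay, z up
- cassette: the filter cassette: a flat aluminium frame 150 x 170 x 20 mm round a black filter, with a flat cross and ring of bars on its front, and a hinged wire handle (bail) on one of its 170 mm edges, the top edge; about 0.4 kg. It starts flat on its rear side, front upwards. Origin: centre of its rear face. x points to the top edge (upwards once it stands), y along the 170 mm width, z out of the front
- cassette_front (a point): centre of the cassette's front face (20 mm along its z from the rear face)
- cassette_rear (a point): centre of the cassette's rear face
- cassette_foot (a point): middle of the cassette's lower edge, half-way through its thickness (75 mm below its centre, 10 mm from either face)
- bail_hinge (a point): middle of the handle's hinge line, 79 mm from the cassette's centre towards the top edge (4 mm outside the edge), half-way through its thickness, 154 mm from the lower edge
- bail_grip (a point): middle of the black grip sleeve of the wire handle, a round bar 12 mm thick and 68 mm long parallel to the cassette's y, 45 mm from the hinge line; the wire legs are 5 mm thick, 80 mm apart. Place to grip: fingers on either side of the sleeve, closing at right angles to it. When the cassette lies flat the sleeve stands about 55 mm above the bench
- bail (a joint): angle of the wire handle, rad: 0 when it points straight out of the top edge in the plane of the cassette, growing towards the front; 1.57 stands at right angles to the front. The hinge is slightly stiff (0.016 N m): the handle stays where it is left, and the cassette hung from it swings down to hang within about 3 degrees of plumb
- spool: bystander: solder spool with green flanges, 62 mm across and 58 mm high, standing on end; origin under its centre
- flux: bystander: small clear bottle with a red cap, 52 mm across and 105 mm high; origin under its centre
- iron_stand: bystander: black soldering-iron stand with a blue-handled iron, base 130 x 75 mm, about 170 mm high; origin under its base's centre, the long side along its x, the iron leaning up towards +x
- backshell: bystander: small aluminium connector shell, 32 mm across and 46 mm high; origin under its centre

How it is judged:
By the outcome, as a careful person would: the job done as asked, in the order asked, and still so for the second after the job is handed in, while the arm keeps its last pose, push and grip.
It also fails if it takes over 54 s, if anything falls off the work surface, if the arm or the gripper's body presses on something with over 40 N, if the wrist force passes 120 N, or if a joint passes its speed limit or range.

## Working session

There is one attempt and no reset: what is moved stays moved. The work goes in short steps, Python scripts to look and compute and a tool call to move; the robot and the scene stay as the last step left them, time stands still between calls to the robot, and variables do not carry over. Pictures are saved under pics/ and viewed, at most 10 in all, crops included, and the job is handed in when it is done.

Besides the shell and the picture viewer there is one more tool, called as name([rows], argument=value, ...), one row to a line, values as JSON. move_arm: Moves the arm, as the interface text tells. Its arguments: {"type":"object","properties":{"motion":{"type":"array","items":{"type":"array","items":{"type":"number"}}},"grip_force":{"type":"number"}},"required":["motion"]}

```bash
mkdir -p pics; cat > h.py <<'E'
import numpy as np, cv2
from rig import sensors, grab_frame, camera_params, order
from scipy.spatial.transform import Rotation as R
def snap(n):
    p,d=grab_frame(n); np.savez(f'{n}.npz',p=p,d=d); return p,d
def pts(n,d,uv):
    c=camera_params(n);K=np.array(c['camera_matrix'],float);T=np.array(c['world_from_camera'],float)
    uv=np.asarray(uv,float).reshape(-1,1,2)
    x=cv2.undistortPoints(uv,K,np.array([c['k1'],0,0,0],float)).reshape(-1,2)
    z=np.array([d[int(round(v)),int(round(u))] for u,v in uv.reshape(-1,2)])
    return (np.c_[x*z[:,None],z])@T[:3,:3].T+T[:3,3]
def cloud(n,d):
    v,u=np.mgrid[0:400,0:640]
    return pts(n,d,np.c_[u.ravel(),v.ravel()]).reshape(400,640,3)
E
python3 - <<'E'
from h import *
for n in('scene','top'):
    p,d=snap(n); cv2.imwrite(f'pics/{n}0.png',p[:,:,::-1]); print(n,camera_params(n))
print(sensors.sense())
E
```

```text
scene {'camera_matrix': array([[433.84898752,   0.        , 323.55141336],
       [  0.        , 433.84898752, 199.94376712],
       [  0.        ,   0.        ,   1.        ]]), 'k1': -0.0013115338976263477, 'world_from_camera': array([[ 1.12462279e-01,  5.17315004e-01, -8.48373398e-01,
         1.41230541e+03],
       [ 9.93618869e-01, -5.11673009e-02,  1.00515917e-01,
        -3.18877306e+01],
       [ 8.58941501e-03, -8.54264066e-01, -5.19768341e-01,
         5.76314883e+02],
       [ 0.00000000e+00,  0.00000000e+00,  0.00000000e+00,
         1.00000000e+00]])}
top {'camera_matrix': array([[392.00372156,   0.        , 322.57315307],
       [  0.        , 392.00372156, 203.61219423],
       [  0.        ,   0.        ,   1.        ]]), 'k1': -0.07262570727110991, 'world_from_camera': array([[ 1.74499523e-02, -9.98676699e-01,  4.83771708e-02,
         5.70397962e+02],
       [-9.99506666e-01, -1.86872588e-02, -2.52430278e-02,
         9.46640464e+01],
       [ 2.61136603e-02, -4.79128151e-02, -9.98510110e-01,
         1.03175748e+03],
       [ 0.00000000e+00,  0.00000000e+00,  0.00000000e+00,
         1.00000000e+00]])}
{'clock': 0.1, 'qpos': array([ 1.26957857e+00,  3.53581438e-01,  1.63405548e+00, -2.10591780e-05,
        1.15519928e+00, -2.37093708e-03]), 'qvel': array([-0.00015504, -0.00223743, -0.00030581,  0.00042073, -0.00114854,
       -0.00176253]), 'joint_efforts': array([-9.79368851e-04, -6.06351614e+01, -3.42818534e+01, -2.26650656e-06,
        3.97606927e-03,  2.32176757e-05]), 'eef_pos': array([183.87436776, 596.89560812, 230.63699534]), 'tcp_rot': array([-3.14034906e+00,  1.63075100e-05,  2.84275436e+00]), 'contact_force': array([-0.39020526, -0.11451839, -0.30007178]), 'wrist_torque': array([-0.04046546, -0.01745479,  0.00623661]), 'grasp_force': 0.0, 'opening': 0.9995764552982432}
```

View pics/scene0.png

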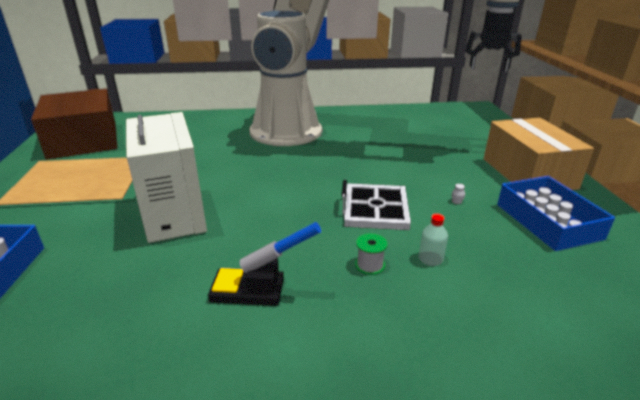

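View pics/top0.png

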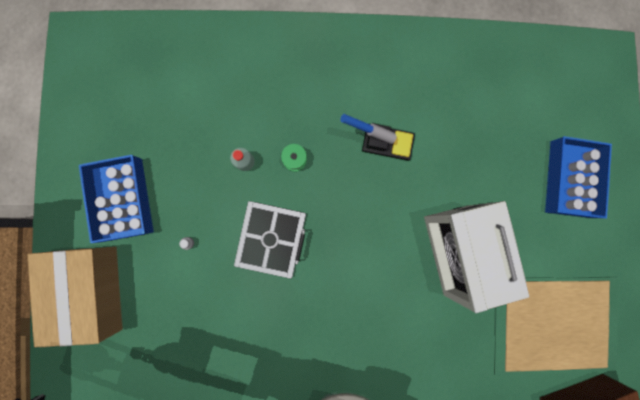

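The top view shows the cassette centred near (270,240), its bail on the right edge near (303,245) towards the extractor. The extractor's bay opens left, with its front top edge running (430,217)–(472,310). Measuring by depth next.

```bash
python3 - <<'E'
from h import *
z=np.load('top.npz');p,d=z['p'],z['d'];C=cloud('top',d)
def box(m,C):
    P=C[m]; r=cv2.minAreaRect(P[:,:2].astype(np.float32)); print(len(P),r,cv2.boxPoints(r).round(1).tolist(), np.median(P[:,2]))
m=np.zeros((400,640),bool)
reg=m.copy();reg[190:290,225:320]=1
mm=reg&(C[...,2]>10)&(C[...,2]<30); 
n,l,s,_=cv2.connectedComponentsWithStats(mm.astype(np.uint8)); box(l==1+np.argmax(s[1:,4]),C)
b=reg&(C[...,2]>40); P=C[b]; print('bail',len(P),P.mean(0),P.min(0),P.max(0)); print(P[::6].round(0).tolist())
print('green bench z',np.median(C[300:350,200:400,2]))
reg=m.copy();reg[190:320,420:540]=1
mm=reg&(C[...,2]>205)&(C[...,2]<219);box(mm,C)
for n,(a,b,c,e) in dict(spool=(140,175,278,312),flux=(140,175,225,256),shell=(232,255,175,198),iron=(105,165,335,418)).items():
    reg=m.copy();reg[a:b,c:e]=1;mm=reg&(C[...,2]>12);P=C[mm];print(n,P.min(0).round(),P.max(0).round())
z2=np.load('scene.npz');C2=cloud('scene',z2['d'])
reg=m.copy();reg[170:235,330:420]=1
mm=reg&(C2[...,2]>14)&(C2[...,2]<26);box(mm,C2)
P=C2[reg&(C2[...,2]>35)];print('bail2',len(P),P.mean(0),P.min(0),P.max(0))
t=p[185:295,220:320,::-1];t2=z2['p'][165:240,325:425,::-1]
q=cv2.resize(t,(550,600),interpolation=cv2.INTER_CUBIC)
cv2.imwrite('pics/c1.png',q)
cv2.imwrite('pics/c2.png',cv2.resize(t2,(800,600),interpolation=cv2.INTER_CUBIC))
E
```

```text
3858 ((524.3323974609375, 201.36676025390625), (157.6326446533203, 170.71176147460938), 78.8720474243164) [[425.3999938964844, 140.5], [592.9000244140625, 107.5999984741211], [623.2999877929688, 262.20001220703125], [455.79998779296875, 295.20001220703125]] 17.54972121779406
bail 187 [523.15791759 118.44977177 272.83010069] [469.13496801  94.66404642  53.0644681 ] [ 570.39796233  136.04305633 1031.7574819 ]
[[570.0, 95.0, 1032.0], [570.0, 95.0, 1032.0], [570.0, 95.0, 1032.0], [546.0, 120.0, 56.0], [541.0, 122.0, 62.0], [539.0, 120.0, 58.0], [537.0, 117.0, 64.0], [534.0, 115.0, 57.0], [529.0, 127.0, 55.0], [526.0, 124.0, 58.0], [524.0, 124.0, 62.0], [522.0, 124.0, 61.0], [519.0, 127.0, 61.0], [517.0, 126.0, 62.0], [514.0, 126.0, 63.0], [512.0, 124.0, 61.0], [509.0, 126.0, 62.0], [507.0, 126.0, 63.0], [504.0, 126.0, 63.0], [502.0, 126.0, 62.0], [499.0, 124.0, 60.0], [497.0, 126.0, 61.0], [494.0, 124.0, 58.0], [492.0, 124.0, 59.0], [487.0, 133.0, 58.0], [485.0, 131.0, 64.0], [482.0, 131.0, 60.0], [480.0, 131.0, 64.0], [477.0, 126.0, 57.0], [470.0, 133.0, 61.0], [570.0, 95.0, 1032.0], [5
[... 236 characters left out ...]
001220703125], [624.5999755859375, -319.5], [592.4000244140625, -197.39999389648438]] 214.1085545478918
spool [570.  95.  14.] [ 766.  176. 1032.]
flux [570.  95.  13.] [ 754.  299. 1032.]
shell [496.  95.  16.] [ 570.  426. 1032.]
iron [ 570. -169.   12.] [ 834.   95. 1032.]
2388 ((524.617431640625, 200.02023315429688), (156.4825439453125, 176.4103546142578), 78.5715103149414) [[422.70001220703125, 140.8000030517578], [595.5999755859375, 105.9000015258789], [626.5999755859375, 259.20001220703125], [453.70001220703125, 294.20001220703125]] 18.419976364708532
bail2 149 [700.42310756 102.16524708 141.70895802] [472.94960935 -31.88773063  37.01426849] [1412.3054104   163.04306702  576.31488319]
```

View pics/c1.png

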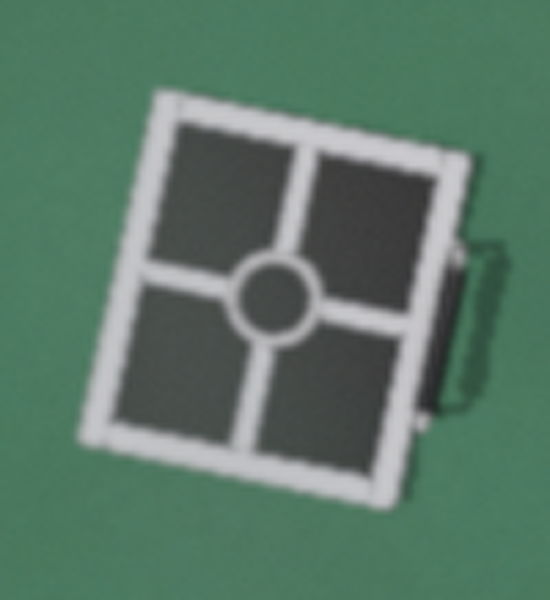

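View pics/c2.png

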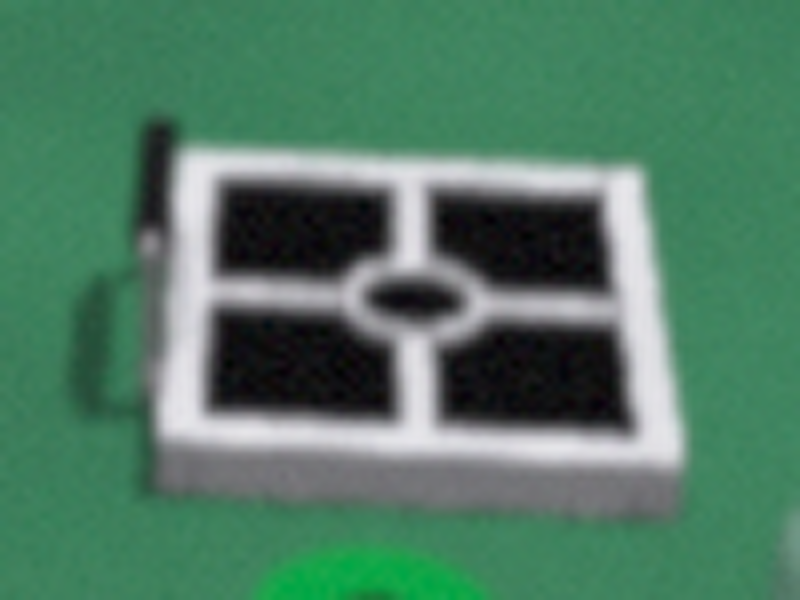

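The crops show the front-face corners at (157,90), (470,153), (392,508) and (80,443) in c1. The sleeve runs from (458,265) to (430,412), and the bail is raised about square to the front. I'll intersect these with the known heights and plan the approach.

```bash
cat >> h.py <<'E'
def onplane(n,uv,h):
    c=camera_params(n);K=np.array(c['camera_matrix'],float);T=np.array(c['world_from_camera'],float)
    x=cv2.undistortPoints(np.asarray(uv,float).reshape(-1,1,2),K,np.array([c['k1'],0,0,0],float)).reshape(-1,2)
    r=np.c_[x,np.ones(len(x))]@T[:3,:3].T; return T[:3,3]+r*((h-T[2,3])/r[:,2])[:,None]
def rel(targets,base=None):
    """targets: (x,y,z mm, angle deg of tool y in world), tool down -> tool-frame turn & shift(m)"""
    s=sensors.sense(); p0=s['eef_pos']; R0=R.from_euler('xyz',s['tcp_rot'])
    for x,y,z,a in targets:
        Rt=R.from_euler('xyz',[np.pi,0,np.radians(a+90)])
        print((R0.inv()*Rt).as_rotvec().round(4),(R0.inv().apply(np.array([x,y,z])-p0)/1000).round(4))
E
python3 - <<'E'
from h import *
f=lambda q:np.array(q)/[5.5,600/110]+[220,185]-[.45,.45]
c=onplane('top',f([(157,90),(470,153),(392,508),(80,443)]),20);print(c.round(1),'c',c.mean(0))
t=(c[1]+c[2]-c[0]-c[3]);print('len',np.linalg.norm(t)/2,'ang',np.degrees(np.arctan2(t[1],t[0])))
w=(c[0]+c[1]-c[2]-c[3]);print('w',np.linalg.norm(w)/2,'ang',np.degrees(np.arctan2(w[1],w[0])))
print('sleeve',onplane('top',f([(458,265),(430,412),(444,338)]),55))
g=lambda q:np.array(q)/8+[325,165]-[.44,.44]
c2=onplane('scene',g([(178,148),(640,165),(685,465),(155,440)]),20);print(c2.round(1),c2.mean(0))
z=np.load('top.npz');C=cloud('top',z['d'])
P=C[190:290,225:320].reshape(-1,3);P=P[(P[:,2]>52)&(P[:,2]<70)];print(np.median(P,0),len(P))
for n,q,h in(('spool',(293,157),58),('flux',(238,156),105),('shell',(186,243),46)):print(n,onplane('top',[q],h).round())
rel([(514,122,110,78.9),(514,122,36,78.9)])
E
```

```text
[[622.4 261.4  20. ]
 [595.4 114.   20. ]
 [427.8 147.2  20. ]
 [455.6 293.2  20. ]] c [525.29845389 203.94942804  20.        ]
len 149.24873632323573 ang -100.60034683335248
w 170.33833386094352 ang -11.010831116801354
sleeve [[543.37982441 117.77022677  55.        ]
 [476.45667138 129.1081718   55.        ]
 [510.11435848 123.44563557  55.        ]]
[[425.2 146.4  20. ]
 [451.2 295.5  20. ]
 [622.8 260.9  20. ]
 [595.1 112.6  20. ]] [523.55437236 203.83961803  20.        ]
[509.25375179 125.24660033  59.78129773] 146
spool [[733. 146.  58.]]
flux [[725. 274. 105.]]
shell [[513. 411.  46.]]
[-0.0012 -0.     -0.1051] [-0.4553 -0.3565  0.1211]
[-0.0012 -0.     -0.1051] [-0.4553 -0.3564  0.1951]
```

```bash
python3 - <<'E'
from h import *
rel([(510,124.5,120,79.2)])
E
```

```text
[-1.200e-03 -1.000e-04 -1.103e-01] [-0.4507 -0.3553  0.1111]
```

The rows are not in the units I measure in: shifts go in shares of 0.8 m and turns go in shares of 2 rad. I convert before sending: -0.34 m / 0.8 = -0.425, -0.295 m / 0.8 = -0.3688, -0.09 rad / 2 = -0.045.

move_arm([
  [0, 0, -0.005, -0.0375, -0.03, 0, 0.085],
  [0, 0, -0.015, -0.0875, -0.07, 0, 0.085],
  [0, 0, -0.02, -0.1438, -0.1138, 0, 0.08],
  [0, 0, -0.025, -0.2, -0.1575, 0, 0.07],
  [0, 0, -0.03, -0.2563, -0.2013, 0, 0.06],
  [0, 0, -0.035, -0.3125, -0.2463, 0.0125, 0.05],
  [0, 0, -0.04, -0.3688, -0.29, 0.025, 0.05],
  [0, 0, -0.045, -0.425, -0.335, 0.0375, 0.05],
])

```text
clock: 1.1
eef_pos: [430.8, 239.5, 201.0]
tcp_rot: [3.141, 0.0, 2.933]
contact_force: [0.8, 1.2, 1.0]
opening: 0.588
grasp_force: 0.0
```

```bash
python3 - <<'E'
from h import *
rel([(510,124.5,120,79.2)])
E
```

```text
[ 0.0002  0.0002 -0.0198] [-0.1013 -0.0961  0.081 ]
```

Converted, -0.102 m / 0.8 = -0.1275, -0.09 m / 0.8 = -0.1125, -0.02 rad / 2 = -0.01.

move_arm([
  [0, 0, -0.0025, -0.05, -0.0475, 0.025, 0.05],
  [0, 0, -0.005, -0.0875, -0.0825, 0.0563, 0.05],
  [0, 0, -0.01, -0.1125, -0.1075, 0.0813, 0.05],
  [0, 0, -0.01, -0.1275, -0.12, 0.1013, 0.05],
  [0, 0, -0.01, -0.1275, -0.12, 0.1013, 0.05],
  [0, 0, -0.01, -0.1275, -0.12, 0.1013, 0.05],
])

```text
clock: 1.85
eef_pos: [509.7, 126.9, 120.7]
tcp_rot: [3.141, -0.0, 2.953]
contact_force: [-0.1, -0.2, 0.1]
opening: 0.584
grasp_force: 0.0
```

```bash
python3 - <<'E'
from h import *
print(sensors.sense()['opening'])
rel([(510,124.5,36,79.2)])
p,d=snap('scene');cv2.imwrite('pics/s1.png',cv2.resize(p[100:240,300:460,::-1],(685,600),interpolation=cv2.INTER_CUBIC))
E
```

```text
0.5844871628037391
[ 0.0003 -0.      0.    ] [-0.0007 -0.0023  0.0847]
```

View pics/s1.png

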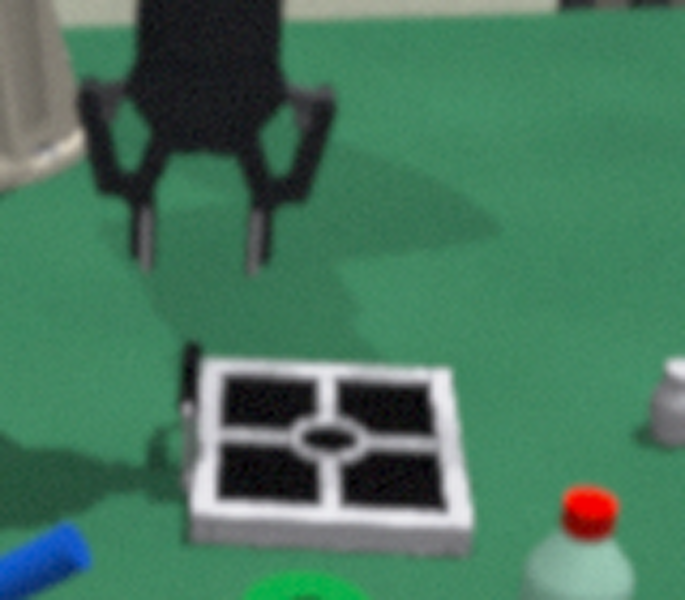

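The open fingers straddle the line of the sleeve ((145,270) and (255,270), sleeve at (190,370)). I'll descend and grip.

Converted, 0.084 m / 0.8 = 0.105, 0.083 m / 0.8 = 0.1038.

move_arm([
  [0, 0, 0, -0.0013, -0.0025, 0.0375, 0.05],
  [0, 0, 0, -0.0013, -0.0025, 0.075, 0.05],
  [0, 0, 0, -0.0013, -0.0025, 0.1038, 0.05],
  [0, 0, 0, -0.0013, -0.0025, 0.105, 0.05],
  [0, 0, 0, -0.0013, -0.0025, 0.105, 0.03],
  [0, 0, 0, -0.0013, -0.0025, 0.105, 0.015],
  [0, 0, 0, -0.0013, -0.0025, 0.105, 0.005],
  [0, 0, 0, -0.0013, -0.0025, 0.105, 0.005],
], grip_force=40)

```text
clock: 2.9
eef_pos: [511.3, 124.2, 37.5]
tcp_rot: [3.141, 0.002, 2.952]
contact_force: [-1.1, 0.7, 7.5]
opening: 0.119
grasp_force: 38.9
```

move_arm([
  [0, 0, 0, 0, 0, 0, 0.003],
  [0, 0, 0, 0, 0, 0, 0.003],
  [0, 0, 0, 0, 0, 0, 0.003],
  [0, 0, 0, 0, 0, 0, 0.003],
])

```text
clock: 3.4
eef_pos: [511.3, 124.2, 37.5]
tcp_rot: [3.141, 0.002, 2.953]
contact_force: [-2.1, -0.1, 6.9]
opening: 0.126
grasp_force: 38.9
```

```bash
python3 - <<'E'
from h import *
s=sensors.sense();print(s['contact_force'],s['wrist_torque'],s['opening'],s['eef_pos'])
# tool-frame plan of tip: tool y ~ -t (angle 79.2), z down ; rear lower edge pivot
for th in np.radians(np.arange(0,91,7.5)):
    h=np.array([154,10]);r=R.from_euler('z',th).as_matrix()[:2,:2]@h
    print(round(np.degrees(th),1),'ty',round((154-r[0])/1000,4),'tz',round(-(r[1]-10)/1000,4))
E
```

```text
[-2.05277571 -0.10634955  6.89358907] [ 0.15405072  0.23391806 -0.02412838] 0.12648841540080236 [511.33142871 124.17489479  37.49680801]
0.0 ty 0.0 tz -0.0
7.5 ty 0.0026 tz -0.02
15.0 ty 0.0078 tz -0.0395
22.5 ty 0.0155 tz -0.0582
30.0 ty 0.0256 tz -0.0757
37.5 ty 0.0379 tz -0.0917
45.0 ty 0.0522 tz -0.106
52.5 ty 0.0682 tz -0.1183
60.0 ty 0.0857 tz -0.1284
67.5 ty 0.1043 tz -0.1361
75.0 ty 0.1238 tz -0.1413
82.5 ty 0.1438 tz -0.144
90.0 ty 0.164 tz -0.144
```

Converted, -0.0917 m / 0.8 = -0.1146, -0.0757 m / 0.8 = -0.0946.

move_arm([
  [0, 0, 0, 0, 0.0013, -0.01, 0.003],
  [0, 0, 0, 0, 0.0033, -0.025, 0.003],
  [0, 0, 0, 0, 0.0063, -0.0375, 0.003],
  [0, 0, 0, 0, 0.0098, -0.0494, 0.003],
  [0, 0, 0, 0, 0.0194, -0.0728, 0.003],
  [0, 0, 0, 0, 0.032, -0.0946, 0.003],
  [0, 0, 0, 0, 0.039, -0.105, 0.003],
  [0, 0, 0, 0, 0.0474, -0.1146, 0.003],
])

```text
clock: 4.4
eef_pos: [517.7, 161.2, 128.4]
tcp_rot: [-3.141, 0.0, 2.953]
contact_force: [0.8, -1.6, -0.8]
opening: 0.12
grasp_force: 39.3
```

```bash
python3 - <<'E'
from h import *
s=sensors.sense();print(s['contact_force'],s['wrist_torque'],s['opening'],s['eef_pos'])
p,d=snap('scene');cv2.imwrite('pics/s2.png',cv2.resize(p[100:240,300:460,::-1],(685,600),interpolation=cv2.INTER_CUBIC))
E
```

```text
[ 0.83467304 -1.60095416 -0.82511939] [-0.47747511 -0.15244768 -0.03983733] 0.12039372975245419 [517.6520096  161.16932783 128.4056118 ]
```

View pics/s2.png

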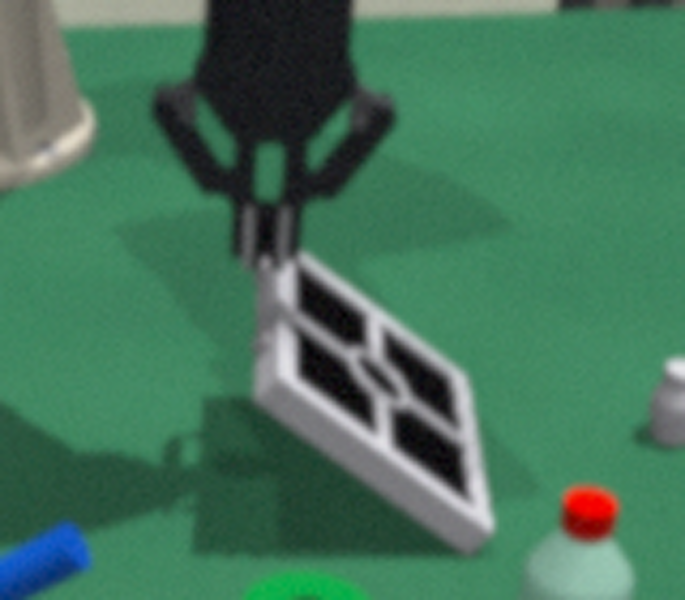

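The cassette is partly tipped, pivoting on its lower edge at (480,545), bail upright in the pads. Continuing to upright.

Converted, 0.076 m / 0.8 = 0.095, 0.0664 m / 0.8 = 0.083.

move_arm([
  [0, 0, 0, 0, 0.0088, -0.0091, 0.003],
  [0, 0, 0, 0, 0.0179, -0.0179, 0.003],
  [0, 0, 0, 0, 0.0275, -0.026, 0.003],
  [0, 0, 0, 0, 0.0379, -0.0333, 0.003],
  [0, 0, 0, 0, 0.0486, -0.04, 0.003],
  [0, 0, 0, 0, 0.0598, -0.0459, 0.003],
  [0, 0, 0, 0, 0.083, -0.0555, 0.003],
  [0, 0, 0, 0, 0.095, -0.0591, 0.003],
])

```text
clock: 5.45
eef_pos: [532.6, 237.1, 176.4]
tcp_rot: [3.14, 0.001, 2.953]
contact_force: [0.2, -3.1, 6.7]
opening: 0.125
grasp_force: 40.1
```

Converted, 0.05 m / 0.8 = 0.0625, 0.047 m / 0.8 = 0.0588.

move_arm([
  [0, 0, 0, 0, 0.0124, -0.0029, 0.003],
  [0, 0, 0, 0, 0.025, -0.005, 0.003],
  [0, 0, 0, 0, 0.0375, -0.0063, 0.003],
  [0, 0, 0, 0, 0.0475, -0.0063, 0.003],
  [0, 0, 0, 0, 0.0538, -0.0063, 0.003],
  [0, 0, 0, 0, 0.0588, -0.0063, 0.003],
  [0, 0, 0, 0, 0.0625, -0.0063, 0.003],
  [0, 0, 0, 0, 0.0625, -0.0063, 0.003],
])

```text
clock: 6.45
eef_pos: [542.3, 286.4, 181.6]
tcp_rot: [3.139, 0.002, 2.953]
contact_force: [0.5, -1.1, 8.5]
opening: 0.125
grasp_force: 40.2
```

```bash
python3 - <<'E'
from h import *
s=sensors.sense();print(s['contact_force'],s['wrist_torque'],s['opening'],s['eef_pos'])
p,d=snap('scene');cv2.imwrite('pics/s3.png',cv2.resize(p[100:240,300:460,::-1],(685,600),interpolation=cv2.INTER_CUBIC))
C=cloud('scene',d)
m=np.zeros((400,640),bool);m[110:240,330:440]=1
for lo,hi in((20,40),(60,80),(100,120),(130,148)):
    P=C[m&(C[...,2]>lo)&(C[...,2]<hi)&(C[...,0]<640)&(C[...,0]>430)&(C[...,1]>200)];print(lo,len(P),P.min(0).round(1),P.max(0).round(1),np.median(P,0).round(1))
E
```

```text
[ 0.47212151 -1.10259121  8.5275718 ] [-0.09319306 -0.13123113 -0.02126982] 0.12526967231568234 [542.301155   286.36564959 181.5539201 ]
20 136 [458.7 260.3  20.3] [627.3 294.5  39.9] [597.  274.9  29.5]
60 149 [456.1 261.1  60. ] [628.  294.6  80. ] [616.3 273.9  69.9]
100 158 [457.8 261.2 100. ] [628.8 293.8 119.9] [605.4 275.4 110.6]
130 128 [453.7 261.9 130.1] [627.1 295.1 147.9] [620.9 273.8 140.5]
```

View pics/s3.png

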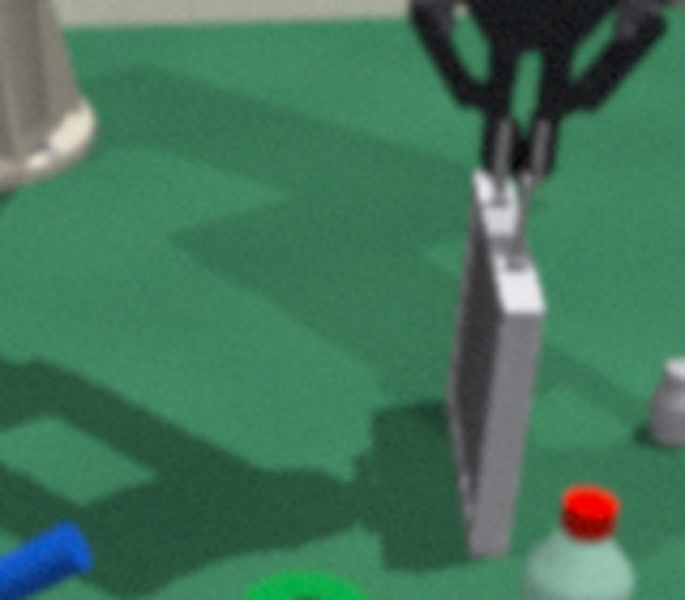

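The cassette now stands plumb on its lower edge (side face from (490,555) to (525,310); depth gives the same y range at every height). I'll let it rest a second, then lift.

move_arm([
  [0, 0, 0, 0, 0, 0, 0.003],
  [0, 0, 0, 0, 0, 0, 0.003],
  [0, 0, 0, 0, 0, 0, 0.003],
  [0, 0, 0, 0, 0, 0, 0.003],
  [0, 0, 0, 0, 0, 0, 0.003],
  [0, 0, 0, 0, 0, 0, 0.003],
  [0, 0, 0, 0, 0, 0, 0.003],
  [0, 0, 0, 0, 0, 0, 0.003],
], grip_force=60)

```text
clock: 7.5
eef_pos: [542.3, 286.1, 181.6]
tcp_rot: [3.139, 0.002, 2.953]
contact_force: [1.5, -1.2, 8.3]
opening: 0.113
grasp_force: 58.5
```

Converted, -0.045 m / 0.8 = -0.0563, -0.002 m / 0.8 = -0.0025.

move_arm([
  [0, 0, 0, 0, 0, -0.0025, 0.003],
  [0, 0, 0, 0, 0, -0.0075, 0.003],
  [0, 0, 0, 0, 0, -0.015, 0.003],
  [0, 0, 0, 0, 0, -0.025, 0.003],
  [0, 0, 0, 0, 0, -0.035, 0.003],
  [0, 0, 0, 0, 0, -0.045, 0.003],
  [0, 0, 0, 0, 0, -0.0525, 0.003],
  [0, 0, 0, 0, 0, -0.0563, 0.003],
])

```text
clock: 8.5
eef_pos: [541.4, 284.9, 225.8]
tcp_rot: [3.141, 0.0, 2.953]
contact_force: [-0.0, 0.3, -4.8]
opening: 0.114
grasp_force: 58.4
```

```bash
python3 - <<'E'
from h import *
s=sensors.sense();print(s['contact_force'],s['wrist_torque'],s['opening'],s['eef_pos'])
rel([(475,-167.5,228,104.8)])
E
```

```text
[-0.01648187  0.26540521 -4.81696646] [-0.0042509   0.02460073 -0.01802799] 0.1143219726837236 [541.4335301  284.93403837 225.84120578]
[ 3.000e-04  5.000e-04 -4.471e-01] [-0.0197 -0.4569 -0.0023]
```

Converted, -0.13 m / 0.8 = -0.1625, -0.105 m / 0.8 = -0.1313, -0.447 rad / 2 = -0.2235.

move_arm([
  [0, 0, -0.01, 0, -0.0025, 0, 0.003],
  [0, 0, -0.035, -0.0013, -0.01, 0, 0.003],
  [0, 0, -0.07, -0.0013, -0.025, 0, 0.003],
  [0, 0, -0.11, -0.0025, -0.045, 0, 0.003],
  [0, 0, -0.15, -0.0038, -0.07, 0, 0.003],
  [0, 0, -0.185, -0.0038, -0.1, 0, 0.003],
  [0, 0, -0.21, -0.005, -0.1313, 0, 0.003],
  [0, 0, -0.2235, -0.0075, -0.1625, 0, 0.003],
])

```text
clock: 9.5
eef_pos: [522.3, 155.2, 225.0]
tcp_rot: [-3.142, -0.001, -2.881]
contact_force: [-0.1, 0.0, -5.0]
opening: 0.118
grasp_force: 58.5
```

```bash
python3 - <<'E'
from h import *
s=sensors.sense();print(s['eef_pos'],s['wrist_torque'])
rel([(475,-167.5,228,104.8)])
E
```

```text
[522.3320271  155.15161916 224.9952345 ] [-0.05530934 -0.02068955  0.01798256]
[-0.0001 -0.0005  0.0021] [ 0.1288 -0.2996 -0.0029]
```

Converted, -0.216 m / 0.8 = -0.27, -0.192 m / 0.8 = -0.24.

move_arm([
  [0, 0, 0, 0.0125, -0.03, 0, 0.003],
  [0, 0, 0, 0.025, -0.06, 0, 0.003],
  [0, 0, 0, 0.04, -0.0938, 0, 0.003],
  [0, 0, 0, 0.0563, -0.1313, 0, 0.003],
  [0, 0, 0, 0.0725, -0.1688, 0, 0.003],
  [0, 0, 0, 0.0888, -0.2063, 0, 0.003],
  [0, 0, 0, 0.1025, -0.24, 0, 0.003],
  [0, 0, 0, 0.1163, -0.27, 0, 0.003],
])

```text
clock: 10.5
eef_pos: [487.6, -77.6, 225.1]
tcp_rot: [-3.142, -0.0, -2.883]
contact_force: [0.2, -0.7, -5.1]
opening: 0.118
grasp_force: 58.5
```

Converted, -0.07 m / 0.8 = -0.0875, -0.067 m / 0.8 = -0.0838.

move_arm([
  [0, 0, 0, 0.0113, -0.0263, 0, 0.003],
  [0, 0, 0, 0.02, -0.0475, 0, 0.003],
  [0, 0, 0, 0.0275, -0.0638, 0, 0.003],
  [0, 0, 0, 0.0325, -0.0763, 0, 0.003],
  [0, 0, 0, 0.0363, -0.0838, 0, 0.003],
  [0, 0, 0, 0.0375, -0.0875, 0, 0.003],
  [0, 0, 0, 0.0375, -0.0875, 0, 0.003],
  [0, 0, 0, 0.0375, -0.0875, 0, 0.003],
])

```text
clock: 11.5
eef_pos: [476.9, -151.6, 225.3]
tcp_rot: [3.141, 0.0, -2.883]
contact_force: [-0.1, 0.1, -4.9]
opening: 0.116
grasp_force: 58.5
```

```bash
python3 - <<'E'
from h import *
s=sensors.sense();print(s['eef_pos'],s['tcp_rot'],s['contact_force'],s['wrist_torque'])
p,d=snap('scene');p2,d2=snap('top')
a=cv2.resize(p[80:280,90:330,::-1],(720,600),interpolation=cv2.INTER_CUBIC)
cv2.imwrite('pics/s4.png',a)
cv2.imwrite('pics/t4.png',cv2.resize(p2[180:330,370:540,::-1],(680,600),interpolation=cv2.INTER_CUBIC))
E
```

```text
[ 476.9224045  -151.55813798  225.26781868] [ 3.14143070e+00  9.47261481e-07 -2.88311171e+00] [-0.13094777  0.08007849 -4.86681212] [-0.02610728  0.04722637 -0.01246106]
```

View pics/s4.png

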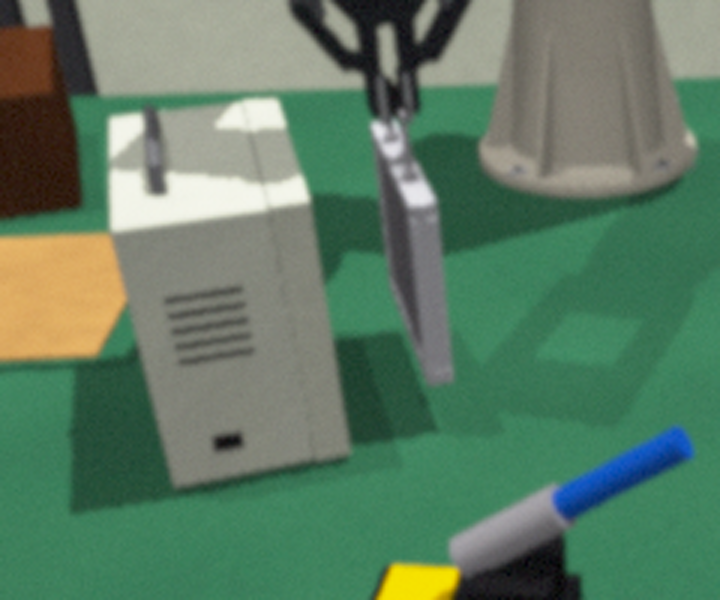

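View pics/t4.png

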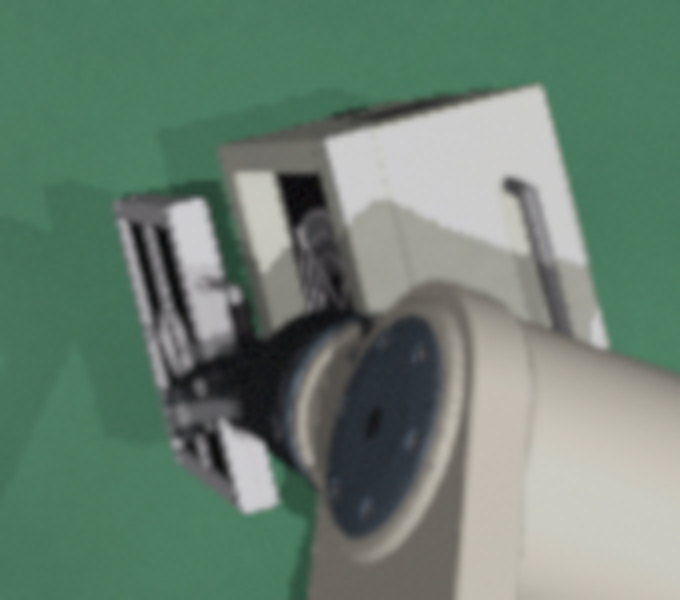

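The cassette hangs upright in front of the bay: top face between (375,122) and (438,203) in s4, and front bars at about (160,330) in t4. Now measuring offset, height and tilt in the extractor's frame.

```bash
cat > m.py <<'E'
from h import *
n=np.array([-.2553,.9669]);w=np.array([.9669,.2553]);o=np.array([488.8,-224.8])
def ext(C): return np.stack([(C[...,:2]-o)@n,(C[...,:2]-o)@w,C[...,2]],-1)
if __name__=='__main__':
    for cam in('scene','top'):
        E=ext(cloud(cam,np.load(cam+'.npz')['d'])).reshape(-1,3)
        E=E[(abs(E[:,1])<100)&(E[:,0]>35)&(E[:,0]<110)&(E[:,2]>25)&(E[:,2]<205)]
        print(cam,len(E),'z pct',np.percentile(E[:,2],[.5,2,50,95]).round(1),'top face z mode',np.histogram(E[:,2],np.arange(180,206,2))[0],'bottom',np.histogram(E[:,2],np.arange(25,60,2.5))[0])
        for lo in range(40,200,15):
            P=E[(E[:,2]>=lo)&(E[:,2]<lo+15)]
            S=P[P[:,1]>78]
            if len(P)>5: print(lo,len(P),'a',np.percentile(P[:,0],[3,50,97]).round(1),'b',np.percentile(P[:,1],[1,99]).round(1),'side a',np.percentile(S[:,0],[5,50,95]).round(1) if len(S)>5 else'')
    c=np.array
    f=lambda q:c(q)/4+[370,180]-.4
    print('top corners top cam',ext(onplane('top',f([(170,200),(207,197),(275,503),(243,512)]),193)).round(1))
    g=lambda q:c(q)/3+[90,80]-.35
    print('scene corners',ext(onplane('scene',g([(375,122),(402,212),(438,203)]),193)).round(1), 'bottom',ext(onplane('scene',g([(430,383),(452,377)]),43)).round(1))
    print('ext top front edge scene',ext(onplane('scene',g([(280,99),(311,203)]),214)).round(1))
E
python3 m.py
```

```text
scene 1299 z pct [ 46.7  50.1 136.7 195.5] top face z mode [  9  11  14  18  12  17  55 149  17   7  12   6] bottom [ 0  0  0  0  0  0  0  3 11 12 20 19 34]
40 65 a [63.3 64.7 82. ] b [-70.   93.2] side a [63.6 72.5 82. ]
55 121 a [63.7 65.8 81.8] b [-74.8  92. ] side a [64.  72.3 82.4]
70 97 a [63.9 66.3 82.1] b [-71.3  91.8] side a [63.9 73.1 82.2]
85 102 a [64.1 66.3 82.2] b [-75.4  93.4] side a [64.  74.4 82.5]
100 107 a [64.1 66.5 83. ] b [-75.5  92.2] side a [64.1 72.3 83. ]
115 103 a [64.4 66.7 82.4] b [-69.3  92.1] side a [64.5 73.4 82.5]
130 117 a [64.5 66.8 83.4] b [-74.6  92.8] side a [64.6 73.6 83.4]
145 116 a [64.5 66.9 82.6] b [-73.3  92.3] side a [64.5 73.8 82.6]
160 109 a [64.7 67.1 83.5] b [-71.8  93.1] side a [64.8 73.7 83.8]
175 95 a [64.7 68.9 83.5] b [-73.1  92.4] side a [65.1 73.9 83.4]
190 267 a [65.  72.5 84.4] b [-73.9  91.7] side a [65.4 74.1 84.2]
top 1299 z pct [ 45.9  49.6 156.4 195.7] top face z mode [  4  10  11  14  16  65 212 190  32   3   4   5] bottom [ 0  0  0  0  0  0  1  3 10 17 12 29 51]
40 72 a [80.1 83.1 85.1] b [-75.8  90.3] side a [76.1 83. 
[... 268 characters left out ...]

115 100 a [78.6 82.  85. ] b [-75.9  90.6] side a [68.6 83.9 84.5]
130 102 a [78.3 80.8 85.1] b [-75.   90.8] side a [68.  83.9 84.9]
145 88 a [72.4 80.8 85.3] b [-75.6  90.7] side a [66.4 84.1 84.7]
160 55 a [74.4 82.5 85.6] b [-77.5  90.6] side a [70.8 83.9 84.5]
175 61 a [73.5 85.  86.3] b [-75.8  90.7] side a [73.5 84.1 84.7]
190 511 a [66.4 77.1 85.4] b [-77.9  89.5] side a [66.4 75.  83.6]
top corners top cam [[ 82.8  94.  193. ]
 [ 62.7  90.7 193. ]
 [ 66.8 -78.3 193. ]
 [ 85.  -78.6 193. ]]
scene corners [[ 69.5 -81.4 193. ]
 [ 59.2  98.  193. ]
 [ 85.6  91.7 193. ]] bottom [[66.3 84.6 43. ]
 [83.8 81.9 43. ]]
ext top front edge scene [[   0.6 -101.6  214. ]
 [  -0.8  109.3  214. ]]
```

```bash
cat > f.py <<'E'
from m import *
for cam in('top','scene'):
    E=ext(cloud(cam,np.load(cam+'.npz')['d'])).reshape(-1,3)
    Q=E[(abs(E[:,1])<115)&(E[:,0]<15)&(E[:,0]>-30)&(abs(E[:,2]-214)<3)]
    bs=np.arange(-100,-60,5).tolist()+np.arange(0,100,5).tolist()
    X=[(b,np.percentile(Q[abs(Q[:,1]-b)<4][:,0],97)) for b in bs if (abs(Q[:,1]-b)<4).sum()>8]
    X=np.array(X);print(cam,'ext front edge fit',np.polyfit(X[:,0],X[:,1],1),len(X),'b',np.percentile(Q[:,1],[.5,99.5]))
    E=E[(abs(E[:,1])<100)&(E[:,0]>35)&(E[:,0]<110)&(E[:,2]>25)&(E[:,2]<205)]
    T=E[(abs(E[:,2]-194.3)<3.5)];T=T[abs(T[:,2]-np.median(T[:,2]))<2.5]
    print('top z slope/b',np.polyfit(T[:,1],T[:,2],1),len(T))
    side=97 if cam=='top' else 3
    L=np.array([(b,np.percentile(P[:,0],side)) for b in range(-70,90,8) for P in [E[(abs(E[:,1]-b)<4)&(E[:,2]<150)]] if len(P)>8])
    print('face a/b',np.polyfit(L[:,0],L[:,1],1),len(L))
E
python3 f.py
```

```text
top ext front edge fit [ 0.00697963 -1.86238271] 18 b [ 12.53164703 105.86135551]
top z slope/b [-2.03779853e-03  1.93843688e+02] 444
face a/b [-1.04249573e-02  8.42329355e+01] 18
scene ext front edge fit [ 2.27044995e-03 -3.25267461e+00] 28 b [-107.0932482   107.47565297]
top z slope/b [-4.93080224e-03  1.94646047e+02] 214
face a/b [-2.83241871e-03  6.38757742e+01] 19
```

Converted, -0.0145 m / 0.8 = -0.0181, -0.01 m / 0.8 = -0.0125, -0.01 rad / 2 = -0.005.

move_arm([
  [0, 0, -0.0015, 0.0013, -0.0025, 0.0013, 0.003],
  [0, 0, -0.003, 0.0038, -0.0075, 0.0025, 0.003],
  [0, 0, -0.005, 0.0063, -0.0125, 0.005, 0.003],
  [0, 0, -0.005, 0.0081, -0.0163, 0.0063, 0.003],
  [0, 0, -0.005, 0.0091, -0.0181, 0.0066, 0.003],
  [0, 0, -0.005, 0.0091, -0.0181, 0.0066, 0.003],
  [0, 0, -0.005, 0.0091, -0.0181, 0.0066, 0.003],
  [0, 0, -0.005, 0.0091, -0.0181, 0.0066, 0.003],
])

```text
clock: 12.6
eef_pos: [473.6, -167.7, 220.0]
tcp_rot: [-3.142, 0.0, -2.873]
contact_force: [-0.4, -0.5, -3.3]
opening: 0.113
grasp_force: 58.5
```

move_arm([
  [0, 0, 0, 0, 0, 0, 0.003],
  [0, 0, 0, 0, 0, 0, 0.003],
  [0, 0, 0, 0, 0, 0, 0.003],
  [0, 0, 0, 0, 0, 0, 0.003],
  [0, 0, 0, 0, 0, 0, 0.003],
  [0, 0, 0, 0, 0, 0, 0.003],
  [0, 0, 0, 0, 0, 0, 0.003],
  [0, 0, 0, 0, 0, 0, 0.003],
])

```text
clock: 13.6
eef_pos: [473.5, -167.7, 220.0]
tcp_rot: [-3.142, 0.0, -2.873]
contact_force: [0.4, -0.2, -4.2]
opening: 0.115
grasp_force: 58.5
```

```bash
python3 - <<'E'
from h import *
snap('scene');snap('top');s=sensors.sense();print(s['eef_pos'],s['contact_force'],abs(s['qvel']).max())
E
sed -i 's/194.3/189/' f.py; python3 m.py | grep -E '^(scene|top|40|85|115|175) '; python3 f.py
```

```text
[ 473.49835324 -167.75037028  219.97340402] [-2.41951619e-03  4.38275276e-01 -4.20757535e+00] 0.0016710260914216612
scene 1263 z pct [ 40.8  44.9 132.6 190.2] top face z mode [ 14  16  15  20 169  27   7  13   8   3   5   2] bottom [ 0  0  0  0  0  3 10 15 16 17 35 20 12]
40 113 a [49.3 51.3 69.3] b [-78.1  85.4] side a [51.1 59.9 69.5]
85 100 a [50.2 52.4 69.5] b [-79.   84.5] side a [51.6 60.8 69.5]
115 105 a [49.6 52.6 69.8] b [-83.1  85.2] side a [51.  60.4 69.9]
175 263 a [49.9 56.5 69.7] b [-82.1  84.5] side a [52.  60.7 70. ]
top 1391 z pct [ 40.8  44.8 146.7 190.4] top face z mode [ 13  13  32 160 235  71   7   9   5   1   2   0] bottom [ 0  0  0  0  2  2 10 17 23 36 56 28 13]
40 170 a [64.9 68.6 70.8] b [-80.4  83.1] side a [53.9 64.7 70.3]
85 76 a [64.7 67.  70.3] b [-85.  83.] side a [59.9 70.  70.3]
115 101 a [65.  67.  70.9] b [-82.5  83.2] side a [58.4 67.2 70.1]
175 476 a [51.6 63.7 71.6] b [-85.6  82.9] side a [53.2 62.1 70.5]
top corners top cam [[ 82.8  94.  193. ]
scene corners [[ 69.5 -81.4 193. ]
top ext front edge fit [ 0.03597417 -3.9408853 ] 19 b [  5.08882622 105.88108456]
top z slope/b [-1.04756354e-03  1.88469538e+02] 450
face a/b [-5.98453918e-03  7.06067301e+01] 20
scene ext front edge fit [ 0.00361503 -3.10386987] 28 b [-105.89548971  108.0025928 ]
top z slope/b [-2.42889462e-03  1.89196517e+02] 207
face a/b [8.09635637e-03 5.01343716e+01] 18
```

```bash
python3 -c "
from rig import order
print(order.sign_off())"
```

```text
the job is handed in; nothing more can be done
None
```

I tipped the cassette up to stand on its lower edge, lifted it, and handed the job in with the arm holding it still in front of the bay. By camera depth its rear face is about 50 mm off the front, it is centred to about 1 mm at 114 mm height, and it is plumb within about half a degree.

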